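# Lay out the espresso cups

### The job

Put the two espresso cups that stand upright in the middle of the two white saucers, one on each, with their handles pointing straight to the right as the robot sees it. Put the two cups that stand upside down in the middle of the two black drying mats, one on each, still upside down; their handles may point anywhere. Which of the two saucers or mats a cup gets does not matter.

Things in the scene. Friction and masses are not known exactly. Their poses are not given: they have to be found in the camera images.
- cup_up_1_bowl (a point): light-blue espresso cup standing upright, mouth up. Point: on the bowl's axis, 26 mm above the cup's underside. Bowl 64 mm across at most, 45 mm at the foot; 53 mm tall; 0.12 kg. Own z up; the handle sticks out along own -y to 61 mm from the axis. Grip from above across the bowl along own x, at this height or up to 10 mm higher.
- cup_up_2_bowl (a point): light-blue espresso cup standing upright, mouth up. Point: on the bowl's axis, 26 mm above the cup's underside. Bowl 64 mm across at most, 45 mm at the foot; 53 mm tall; 0.12 kg. Own z up; the handle sticks out along own -y to 61 mm from the axis. Grip from above across the bowl along own x, at this height or up to 10 mm higher.
- cup_up_1_handle (a point): point on the handle of the upright cup cup_up_1: 54.5 mm along the cup's own -y axis from the bowl's axis and 34 mm above the cup's underside. It moves with the cup.
- cup_up_2_handle (a point): point on the handle of the upright cup cup_up_2: 54.5 mm along the cup's own -y axis from the bowl's axis and 34 mm above the cup's underside. It moves with the cup.
- cup_down_1_bowl (a point): light-blue espresso cup standing upside down, foot on top. Point: on the bowl's axis, 26 mm above the worktop (half-way up). 64 mm across low down, narrower above half height; 52 mm tall; 0.12 kg. Own z up (as it stands); handle along own -y to 61 mm from the axis. Grip from above across the bowl along own x, at or below this height.
- cup_down_2_bowl (a point): light-blue espresso cup standing upside down, foot on top. Point: on the bowl's axis, 26 mm above the worktop (half-way up). 60 mm across low down, narrower above half height; 52 mm tall; 0.12 kg. Own z up (as it stands); handle along own -y to 61 mm from the axis. Grip from above across the bowl along own x, at or below this height.
- saucer_1: round white ceramic saucer, 113 mm across, fixed to the worktop. Origin at the centre of its underside; its flat middle (84 mm across) lies 6 mm above the origin, the raised rim is 11 mm high. Its axes are those of the world: x away from the robot, y to the robot's left.
- mat_1: square black ribbed rubber drying mat, 104 x 104 mm, fixed to the worktop. Origin at the centre of its underside; the tops of the ribs, on which a cup stands, lie 8 mm above the origin. Its axes are those of the world.
- saucer_2: round white ceramic saucer, 113 mm across, fixed to the worktop. Origin at the centre of its underside; its flat middle (84 mm across) lies 6 mm above the origin, the raised rim is 11 mm high. Its axes are those of the world: x away from the robot, y to the robot's left.
- mat_2: square black ribbed rubber drying mat, 104 x 104 mm, fixed to the worktop. Origin at the centre of its underside; the tops of the ribs, on which a cup stands, lie 8 mm above the origin. Its axes are those of the world.
Mind the look-alikes: they are no part of the job. What is shaped like the part that bears cup_up_1_bowl but turquoise is not meant.

How it is judged:
By the outcome, as a careful person would: the job done as asked, in the order asked, and still so for the second after the job is handed in, with the robot touching nothing.
It also fails if it takes over 96 s, if anything falls off the work surface, if the arm or the gripper's body presses on something with over 40 N, if the wrist force passes 120 N, or if a joint passes its speed limit or range.

### The arm

A 7-joint arm with a two-finger parallel gripper is mounted at the origin on a cart in front of the work surface, level with it; the furniture and walls round the work are solid. World frame = base frame: x ahead of the robot, y to its left, z up, the work surface at z = 0. Lengths are in m, angles in rad, forces in N, time in s.
With the tool pointing down it reaches from about 0.35 to 0.9 m from the base axis. Payload 8.1 kg.
Tool frame: the origin (TCP) lies midway between the tips of the shut fingers; the grasp point (between the pads) lies 19 mm behind it; z points along the fingers, y is the line along which they close (so a half turn about z gives the same grasp; the last joint's range is limited). The gripper opens to 92 mm and grips with 3 to 60 N. Pads are 19 mm wide; open, the fingers measure 130 mm over their backs; the gripper's body (75 mm by 190 mm) begins 47 mm behind the grasp point.
Start: joints at [1.212, 0.434, 0.025, 1.573, -0.012, 1.134, -0.075], TCP at [0.158, -0.605, 0.227] pointing down, gripper open.
Joint ranges: [-2.62, 2.62], [-0.44, 2.09], [-1.27, 1.32], [0.08, 2.57], [-1.32, 4.46], [0.12, 2], [-2.74, 2.74]. Speed limits (rad/s): [2.22, 2.22, 3.01, 3.01, 3.14, 3.14, 3.14].

### API

Orientations are given as a rotation vector (axis times angle).
In Python, from cell import readout, get_image, calibration, ticket gives the robot as it stands. The module is installed in compiled form; this text tells all that it offers.
- The arm moves only by the tool move_arm, never from a script. Its argument "series" is a list of rows, each a list of 6 numbers: the shift along the world's x, y, z as a fraction of full scale, then the turn, a rotation vector about the world's x, y, z as a fraction of full scale. A call has 1 to 5 rows; each row is the pose to reach, as a shift and turn from the pose commanded when the call began; what a row does not reach only later rows make up. Full scale, the value 1, is 0.75 m for a shift and 60 degrees for a turn. A row lasts 1/10 s, in which the tool goes at most 50 mm and 8.59 degrees, less where a joint would pass 70% of its speed; a pose out of reach is approached as far as the arm can. A call with a number of a shift or a turn outside -1 to 1 is refused whole. A call with a gripper value outside its range is refused whole. "claw" is the opening, from -1 (shut) to 1 (fully open), so that 0 is half open, set as the call begins (left out, the last holds). The fingers move at their own pace and stop on an object; "squeeze" is the grip in N (left out, the last holds). Time passes only in rows, so rows that repeat a pose let the fingers close. It gives the time, the measured TCP pose, the force, the opening and the grip force at its end, in the units of the state.
- readout.observe(): the state, without advancing time (a new reading comes with each control period).
- get_image(name): name is "scene" or "top" or "wrist"; returns (picture, depth): 480x640x3 uint8, red, green, blue; 480x640 float32, m along the optical axis (not along the pixel's ray), 0 where there is no reading.
- calibration(name): a dict with "fx", "fy", "cx", "cy" (pixels), "view" (4x4, takes a point from world to camera coordinates); the wrist camera has in their place "mount" (4x4, takes a point from camera to tool coordinates, whose origin is the TCP and whose axes are the flange's). Camera axes: x right, y down, z forward; pixel columns grow to the right and rows downward; lengths in m; the calibration is good to about 2 mm. A picture is of the moment at which its call begins: read the wrist's pose just before it. calibration takes no time and is no camera call.
- ticket.sign_off(): hands the job in; it is judged then, once.
The state is a dict: "clock": time; "joints": joint angles; "dq": joint speeds; "joint_efforts": joint torques, N m; "position": TCP position; "ee_rot": TCP orientation; "force": force on the tool from outside, world axes, zero at the start; "ft_torque": the same for the moment, N m; "width": opening from 0.0 (shut) to 1.0 (fully open); "gripper_force": force on a finger pad.
Only numpy, scipy, OpenCV 4.12 (cv2) and the standard library are available. Lean on these libraries where they do the work, as an engineer would, in place of code of your own. Each camera call takes 0.05 s, during which the arm holds its last target. There are 200 camera calls.

## Working session

There is one attempt and no reset: what is moved stays moved. The work goes in short steps, Python scripts to look and compute and a tool call to move; the robot and the scene stay as the last step left them, time stands still between calls to the robot, and variables do not carry over. Pictures are saved under pics/ and viewed, at most 14 in all, crops included, and the job is handed in when it is done.

Besides the shell and the picture viewer there is one more tool, called after ">>>" by a JSON object that holds its "fn" and its "kwargs". move_arm: Moves the arm, as the interface text tells. Shift numbers are shares of 0.75 m and turn numbers shares of 60 degrees, none past 1 either way. Its arguments: {"type":"object","properties":{"series":{"type":"array"},"claw":{"type":"number"},"squeeze":{"type":"number"}},"required":["series"]}

```bash
mkdir -p pics
python3 - <<'E'
from cell import readout,get_image,calibration
import cv2,numpy as np
s=readout.observe();print({k:np.round(v,3) for k,v in s.items()})
for n in("scene","top"):
    im,d=get_image(n);cv2.imwrite(f"pics/{n}0.png",im[:,:,::-1]);np.savez(f"{n}0.npz",im=im,d=d)
    print(n,calibration(n))
print(calibration("wrist"))
E
```

```text
{'clock': np.float64(0.0), 'joints': array([ 1.212,  0.435,  0.025,  1.574, -0.012,  1.134, -0.075]), 'dq': array([ 0.002,  0.001,  0.   , -0.001,  0.001,  0.003, -0.   ]), 'joint_efforts': array([ 0.0000e+00, -6.6787e+01,  9.8500e-01, -3.1447e+01, -6.1000e-02,
        4.3000e-02,  0.0000e+00]), 'position': array([ 0.158, -0.604,  0.226]), 'ee_rot': array([-3.114e+00, -4.000e-01,  1.000e-03]), 'force': array([-0.65 , -0.693, -0.627]), 'ft_torque': array([ 0.021,  0.058, -0.011]), 'gripper_force': np.float64(0.0), 'width': np.float64(0.998)}
scene {'fx': 594.9652891913971, 'fy': 594.9652891913971, 'cx': 325.81870071872794, 'cy': 248.598073825596, 'view': array([[-0.74194298, -0.67046097,  0.00164284,  0.24362268],
       [-0.41474607,  0.45703674, -0.78683106,  0.31245635],
       [ 0.52678868, -0.58446515, -0.61716625,  1.23422337],
       [ 0.        ,  0.        ,  0.        ,  1.        ]])}
top {'fx': 615.8440618032992, 'fy': 615.8440618032992, 'cx': 313.8646835651871, 'cy': 234.58558100005087, 'view': array([[-0.04397446, -0.99888691,  0.01706451, -0.1131788 ],
       [-0.78348617,  0.02388376, -0.62095007,  0.43808563],
       [ 0.61985133, -0.04067575, -0.78366435,  1.65195841],
       [ 0.        ,  0.        ,  0.        ,  1.        ]])}
{'fx': 330.9882363208748, 'fy': 330.9882363208748, 'cx': 318.8884545177365, 'cy': 241.12598865306217, 'mount': array([[ 7.10040792e-04, -9.55167298e-01, -2.96065749e-01,
         7.89795026e-02],
       [ 9.99999740e-01,  6.41871682e-04,  3.27446750e-04,
        -1.00271516e-04],
       [-1.22730207e-04, -2.96065905e-01,  9.55167506e-01,
        -1.57930184e-01],
       [ 0.00000000e+00,  0.00000000e+00,  0.00000000e+00,
         1.00000000e+00]])}
```

View pics/top0.png

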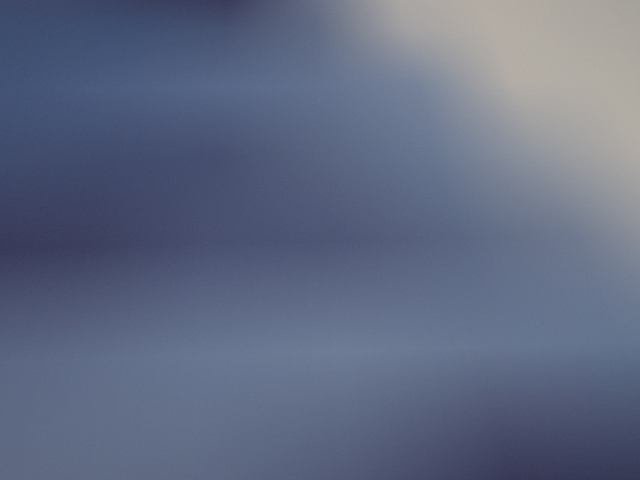

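View pics/scene0.png

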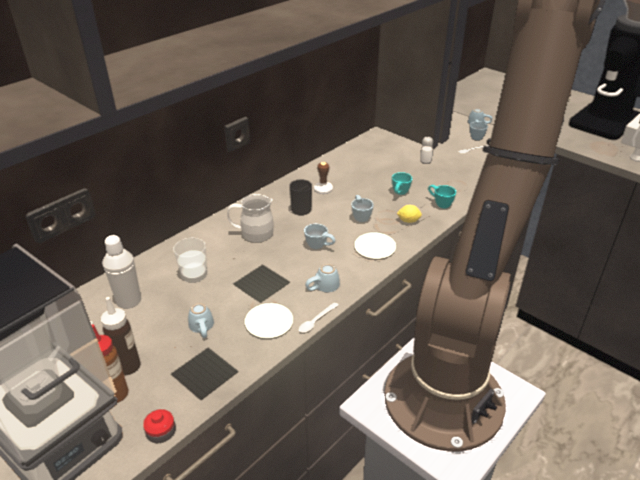

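The top camera shows only a blur and is useless. The scene view shows:
- upright light-blue cups at about (318,237) and (361,209)
- upside-down light-blue cups at (327,279) and (201,318)
- turquoise look-alikes at (401,183) and (444,196), plus a far light-blue stack at (479,122) on another counter
- saucers at (375,246) and (269,320), mats at (262,282) and (205,372)

I'll confirm in a crop and back-project.

```bash
cat > h.py <<'E'
import numpy as np,cv2
from scipy.spatial.transform import Rotation as R
from cell import readout,get_image,calibration
def cloud(n,im=None,d=None,pose=None):
    c=calibration(n)
    if d is None:
        if n=="wrist": s=readout.observe();pose=(s["position"],s["ee_rot"])
        im,d=get_image(n)
    if n=="wrist":
        T=np.eye(4);T[:3,:3]=R.from_rotvec(pose[1]).as_matrix();T[:3,3]=pose[0];T=T@c["mount"]
    else: T=np.linalg.inv(c["view"])
    v,u=np.mgrid[:480,:640]
    P=np.stack([(u-c["cx"])/c["fx"]*d,(v-c["cy"])/c["fy"]*d,d],-1)@T[:3,:3].T+T[:3,3]
    P[d<=0]=np.nan
    return im,d,P
E
python3 - <<'E'
from h import *
z=np.load("scene0.npz");im,d,P=cloud("scene",z["im"],z["d"])
for n,u,v in[("up1",318,237),("up2",361,209),("dn1",327,279),("dn2",201,318),("tq",401,183),("tq2",444,196),("far",479,122),("sauc1",375,246),("sauc2",269,320),("mat1",262,282),("mat2",205,372),("jug",255,225),("glass",190,260),("black",301,200),("lemon",410,214),("spoon",308,326),("red",158,425),("bottle",120,280),("brownbottle",117,340),("tamper",323,180),("shelf",300,60)]:
    print(n,np.round(np.nanmedian(P[v-2:v+3,u-2:u+3].reshape(-1,3),0),3))
cv2.imwrite("pics/crop.png",cv2.resize(im[160:400,160:480,::-1],(800,600),interpolation=cv2.INTER_CUBIC))
E
```

```text
up1 [ 0.527 -0.191  0.046]
up2 [ 0.55  -0.4    0.025]
dn1 [ 0.403 -0.088  0.039]
dn2 [0.525 0.209 0.04 ]
tq [ 0.525 -0.559  0.048]
tq2 [ 0.391 -0.587  0.045]
far [ 0.564 -1.078  0.046]
sauc1 [ 0.422 -0.305  0.007]
sauc2 [0.431 0.087 0.007]
mat1 [0.541 0.003 0.006]
mat2 [0.418 0.288 0.007]
jug [ 0.679 -0.1    0.063]
glass [0.669 0.121 0.079]
black [ 0.677 -0.278  0.058]
lemon [ 0.414 -0.453  0.04 ]
spoon [0.351 0.037 0.003]
red [0.356 0.447 0.042]
bottle [0.713 0.288 0.095]
brownbottle [0.537 0.404 0.111]
tamper [ 0.722 -0.422  0.039]
shelf [ 0.883 -0.498  0.356]
```

View pics/crop.png

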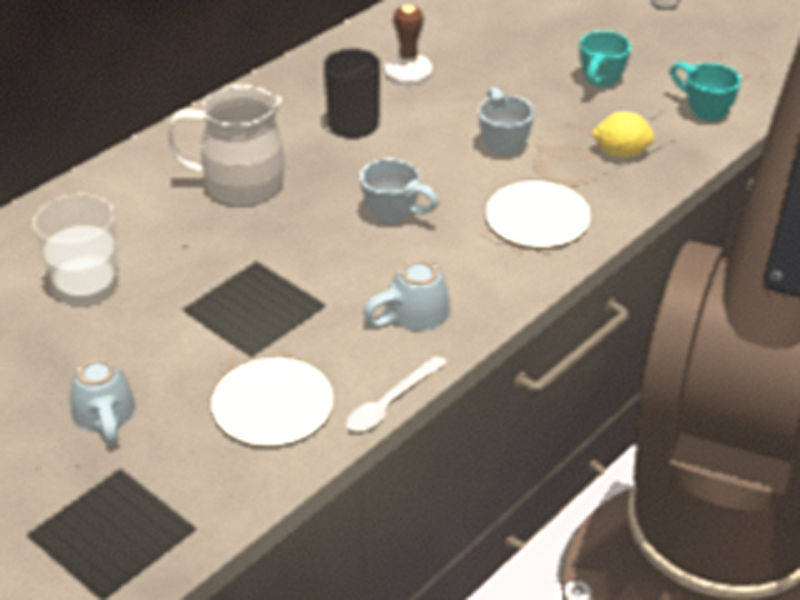

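Crop confirms: at crop (395,190) and (505,125) are upright light-blue cups. At (420,295) and (100,395) are upside-down light-blue cups with the foot on top. Turquoise ones at (605,58) and (710,90) are excluded. Now rough poses.

```bash
cat >> h.py <<'E'
from scipy.optimize import least_squares
def fitcirc(X,r=None):
    x0=X.mean(0)
    f=lambda p:np.hypot(X[:,0]-p[0],X[:,1]-p[1])-(p[2] if r is None else r)
    return least_squares(f,[*x0,.03] if r is None else x0,loss="soft_l1",f_scale=.001).x
def bluish(im):
    h=cv2.cvtColor(im,cv2.COLOR_RGB2HSV);return (h[...,0]>92)&(h[...,0]<118)&(h[...,1]>35)&(h[...,2]>50)
E
python3 - <<'E'
from h import *
z=np.load("scene0.npz");im,d,P=cloud("scene",z["im"],z["d"])
m=bluish(im)&(P[...,2]>.006)&(P[...,2]<.065)&(P[...,0]>.3)&(P[...,0]<.65)&(P[...,1]>-.7)
n,l,st,c=cv2.connectedComponentsWithStats(m.astype(np.uint8))
for i in range(1,n):
    if st[i,4]<80: continue
    Q=P[l==i];print(c[i].round(),st[i,4],"min",Q.min(0).round(3),"max",Q.max(0).round(3))
    for a in np.arange(.01,.06,.01):
        S=Q[abs(Q[:,2]-a)<.005]
        if len(S)>15: print("  z",a.round(3),len(S),fitcirc(S[:,:2]).round(3))
for nme,(u,v) in dict(s1=(375,246),s2=(269,320),m1=(262,282),m2=(205,372)).items():
    w=np.zeros_like(m);w[v-35:v+36,u-42:u+43]=1
    g=im.astype(int).sum(-1)
    k=w&(P[...,2]<.02)&((g>600) if nme[0]=="s" else (g<240))
    n,l,st,c=cv2.connectedComponentsWithStats(k.astype(np.uint8))
    i=l[v,u];Q=P[l==i][:,:2];print(nme,i,len(Q),np.round((np.percentile(Q,1,0)+np.percentile(Q,99,0))/2,3),np.ptp(Q,0).round(3),cv2.minAreaRect((Q*1000).astype(np.float32)))
E
```

```text
s1 0 306296 [nan nan] [nan nan] ((nan, nan), (nan, 0.0), nan)
s2 5 1368 [0.433 0.085] [0.125 0.124] ((432.6763610839844, 85.60908508300781), (116.51116943359375, 127.27861022949219), 57.263648986816406)
m1 0 306943 [nan nan] [nan nan] ((nan, nan), (nan, 0.0), nan)
m2 1 1676 [0.419 0.291] [0.105 0.102] ((419.5721130371094, 290.52410888671875), (101.87284851074219, 104.70828247070312), 89.98274230957031)
```

>>> {"fn": "move_arm", "kwargs": {"series": [[0.36,0.3,0.13,0,0,0],[0.36,0.3,0.13,0,0,0],[0.36,0.3,0.13,0,0,0],[0.36,0.3,0.13,0,0,0],[0.36,0.3,0.13,0,0,0]], "claw": 1}}

```text
clock: 0.6
position: [0.3442, -0.4489, 0.2939]
ee_rot: [-3.116, -0.4, 0.001]
force: [0.5, 0.5, 0.1]
width: 0.999
gripper_force: 0.0
```

>>> {"fn": "move_arm", "kwargs": {"series": [[0.1,0.3,0.04,0,0,0],[0.1,0.3,0.04,0,0,0],[0.1,0.3,0.04,0,0,0],[0.1,0.3,0.04,0,0,0],[0.1,0.3,0.04,0,0,0]]}}

```text
clock: 1.1
position: [0.4187, -0.2223, 0.3239]
ee_rot: [-3.115, -0.404, -0.0]
force: [0.8, 0.6, -1.2]
width: 0.997
gripper_force: 0.0
```

Run:
```python
from h import *
s=readout.observe();im,d=get_image("wrist");np.savez("w1.npz",im=im,d=d,p=s["position"],r=s["ee_rot"])
cv2.imwrite("pics/w1.png",im[:,:,::-1]);print(s["position"],s["ee_rot"],np.abs(s["dq"]).max())
```

```text
[ 0.41868668 -0.22229322  0.32386055] [-3.11523507e+00 -4.03869049e-01 -3.48319573e-04] 0.8042298045205635
```

View pics/w1.png

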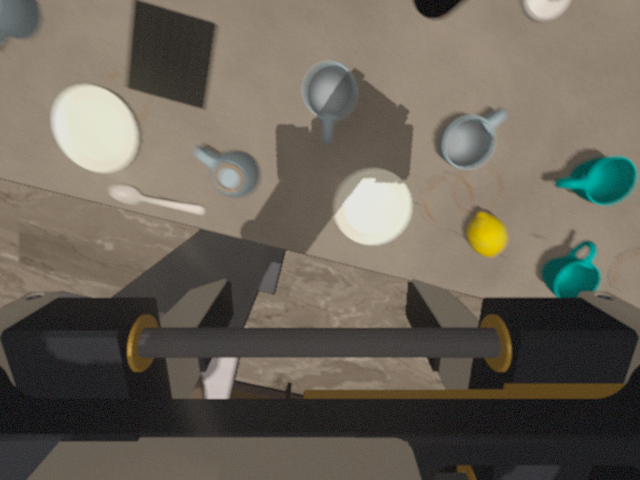

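The wrist view shows upright cups at (330,90) and (467,140), and an upside-down cup at (228,175). Saucers are at (373,205) and (95,128), with a mat at (172,53). The arm was still settling, so I'll retake it and fit.

```bash
cat >> h.py <<'E'
def cups(im,P,zmax=.065):
    "per light-blue component: rim/wall circle fits by height, handle direction"
    m=bluish(im)&(P[...,2]>.012)&(P[...,2]<zmax)&(P[...,0]>.3)&(P[...,0]<.65)
    m=cv2.morphologyEx(m.astype(np.uint8),cv2.MORPH_OPEN,np.ones((2,2)))
    n,l,st,c=cv2.connectedComponentsWithStats(m)
    for i in range(1,n):
        if st[i,4]<300: continue
        Q=P[l==i];print("px",c[i].round(),st[i,4],"med",np.median(Q,0).round(3),"ztop",np.percentile(Q[:,2],98).round(3))
        for a,b in((.02,.03),(.03,.04),(.04,.047),(.047,.06)):
            S=Q[(Q[:,2]>a)&(Q[:,2]<b)]
            if len(S)<20: continue
            f=fitcirc(S[:,:2]);rr=np.hypot(*(S[:,:2]-f[:2]).T)
            H=Q[np.hypot(*(Q[:,:2]-f[:2]).T)>.042]
            h=H[:,:2].mean(0)-f[:2] if len(H)>8 else [np.nan]*2
            print("  z",a,b,len(S),"c,r",f.round(4),"rmax",rr.max().round(3),"handle deg",np.degrees(np.arctan2(h[1],h[0])).round(1),len(H))
def flats(im,P):
    g=im.astype(int).sum(-1);sat=np.ptp(im.astype(int),-1)
    for nm,k in(("saucer",(g>540)&(P[...,2]<.016)),("mat",(g<240)&(sat<40)&(P[...,2]>.0035)&(P[...,2]<.014))):
        k=k&(P[...,2]>-.006)&(P[...,0]>.33)&(P[...,0]<.66)
        n,l,st,c=cv2.connectedComponentsWithStats(k.astype(np.uint8))
        for i in range(1,n):
            if st[i,4]<1500: continue
            Q=P[l==i];(r,sz,an)=cv2.minAreaRect((Q[:,:2]*1000).astype(np.float32))
            e=cv2.minEnclosingCircle((Q[:,:2]*1000).astype(np.float32))
            print(nm,c[i].round(),st[i,4],"rect",np.round(r,1),np.round(sz,1),round(an,1),"circ",np.round(e[0],1),round(e[1],1),"z",np.median(Q[:,2]).round(4))
E
python3 - <<'E'
from h import *
im,d,P=cloud("wrist");s=readout.observe();print(s["position"],abs(s["dq"]).max())
np.savez("w2.npz",im=im,d=d,p=s["position"],r=s["ee_rot"])
for u,v in((330,90),(308,80),(467,140),(228,175),(373,205),(172,53),(95,128)): print(u,v,im[v,u],cv2.cvtColor(im[v:v+1,u:u+1],cv2.COLOR_RGB2HSV)[0,0],P[v,u].round(3))
cups(im,P);flats(im,P)
E
```

```text
[ 0.42033795 -0.21960627  0.32437226] 0.09168097401436778
330 90 [152 154 155] [100   5 155] [ 0.561 -0.193  0.01 ]
308 80 [149 135 121] [ 15  48 149] [ 0.566 -0.161 -0.001]
467 140 [164 167 166] [ 80   5 167] [ 0.55  -0.391  0.008]
228 175 [140 136 129] [ 19  20 140] [ 0.424 -0.094  0.053]
373 205 [228 229 221] [ 34   9 229] [ 0.43  -0.295  0.007]
172 53 [55 53 45] [24 46 55] [0.55  0.014 0.008]
95 128 [227 227 207] [ 30  22 227] [0.431 0.104 0.006]
saucer [103. 132.] 5541 rect [427.  90.] [110.9 111.2] 80.6 circ [428.   90.3] 56.8 z 0.0069
saucer [379. 214.] 4095 rect [ 417.8 -307.3] [102.9 114. ] 6.3 circ [ 419.4 -307. ] 57.5 z 0.0068
mat [179.  59.] 6717 rect [543.2   5.7] [102.5 103. ] 0.1 circ [543.    5.4] 71.1 z 0.0059
```

```bash
sed -i 's/^    m=bluish(im)&/    m=/' h.py
python3 - <<'E'
from h import *
z=np.load("w2.npz");im,d,P=cloud("wrist",z["im"],z["d"],(z["p"],z["r"]))
cups(im,P);flats(im,P)
E
```

```text
px [20. 19.] 1592 med [nan nan nan] ztop nan
  z 0.02 0.03 401 c,r [0.5428 0.1973 0.0279] rmax 0.031 handle deg nan 1
  z 0.03 0.04 418 c,r [0.5433 0.1984 0.026 ] rmax 0.03 handle deg nan 1
  z 0.04 0.047 273 c,r [0.543  0.1986 0.0227] rmax 0.026 handle deg nan 1
  z 0.047 0.06 145 c,r [0.5453 0.2108 0.0309] rmax 0.035 handle deg -101.1 185
px [338. 101.] 1871 med [nan nan nan] ztop nan
  z 0.02 0.03 342 c,r [ 0.5479 -0.2073  0.0255] rmax 0.028 handle deg -167.3 141
  z 0.03 0.04 213 c,r [ 0.5478 -0.2073  0.0275] rmax 0.06 handle deg -167.1 140
  z 0.04 0.047 176 c,r [ 0.5452 -0.2071  0.0303] rmax 0.057 handle deg -164.0 129
  z 0.047 0.06 646 c,r [ 0.5462 -0.2077  0.0308] rmax 0.054 handle deg -166.5 133
px [480. 147.] 1999 med [nan nan nan] ztop nan
  z 0.02 0.03 355 c,r [ 0.5356 -0.3903  0.0257] rmax 0.05 handle deg -53.5 242
  z 0.03 0.04 333 c,r [ 0.5353 -0.3887  0.029 ] rmax 0.056 handle deg -54.0 251
  z 0.04 0.047 234 c,r [ 0.5353 -0.3887  0.0298] rmax 0.059 handle deg -54.0 251
  z 0.047 0.06 677 c,r [ 0.5363 -0.39    0.031 ] rmax 0.054 handle deg -55.2 236
px [238. 178.] 18
[... 1034 characters left out ...]
3 -0.4737  0.0107] rmax 0.018 handle deg -111.8 54
px [577. 277.] 1861 med [nan nan nan] ztop nan
  z 0.02 0.03 460 c,r [ 0.4001 -0.6099  0.0277] rmax 0.049 handle deg 49.1 261
  z 0.03 0.04 338 c,r [ 0.3989 -0.6098  0.0289] rmax 0.057 handle deg 46.8 277
  z 0.04 0.047 260 c,r [ 0.3992 -0.6098  0.0298] rmax 0.058 handle deg 47.5 272
  z 0.047 0.06 476 c,r [ 0.4007 -0.6099  0.03  ] rmax 0.054 handle deg 49.9 256
saucer [103. 132.] 5541 rect [426.   86.2] [110.9 111.2] 80.6 circ [427.   86.4] 56.8 z 0.0062
saucer [379. 214.] 4095 rect [ 416.7 -311.1] [102.9 114. ] 6.3 circ [ 418.3 -310.9] 57.5 z 0.0065
mat [179.  59.] 6068 rect [542.1   1.6] [102.6 102.2] 90.0 circ [541.7   1.5] 70.9 z 0.0055
```

>>> {"fn": "move_arm", "kwargs": {"series": [[0.169,0.018,-0.26,0,0,0],[0.169,0.018,-0.26,0,0,0],[0.169,0.018,-0.26,0,0,0],[0.169,0.018,-0.26,0,0,0],[0.169,0.018,-0.26,0,0,0]]}}

```text
clock: 1.7
position: [0.5449, -0.2118, 0.125]
ee_rot: [-3.115, -0.401, 0.004]
force: [-0.1, -0.3, 0.1]
width: 0.997
gripper_force: 0.0
```

>>> {"fn": "move_arm", "kwargs": {"series": [[0,0,0,0,0,0],[0,0,0,0,0,0]]}}

```text
clock: 1.9
position: [0.5441, -0.2125, 0.1282]
ee_rot: [-3.115, -0.4, 0.003]
force: [0.9, -0.6, 0.5]
width: 0.999
gripper_force: 0.0
```

```bash
cat >> h.py <<'E'
def look(name=None):
    s=readout.observe();im,d,P=cloud("wrist")
    M=R.from_rotvec(s["ee_rot"]).as_matrix()
    print("tcp",s["position"].round(4),"tooly deg",np.degrees(np.arctan2(M[1,1],M[0,1])).round(1),"tilt",M[:2,2].round(4),"dq",abs(s["dq"]).max().round(3),"j",s["joints"].round(2))
    if name: cv2.imwrite(f"pics/{name}.png",im[:,:,::-1])
    cups(im,P,.07);flats(im,P)
E
python3 - <<'E'
from h import *
look("w3")
E
```

```text
tcp [ 0.5441 -0.2125  0.1282] tooly deg -75.4 tilt [-0.002   0.0002] dq 0.047 j [ 0.44  0.48 -0.22  1.78  0.13  0.9  -1.15]
px [310. 247.] 4502 med [nan nan nan] ztop nan
  z 0.02 0.03 854 c,r [ 0.5487 -0.2038  0.0253] rmax 0.027 handle deg -159.9 266
  z 0.03 0.04 604 c,r [ 0.5489 -0.2038  0.0274] rmax 0.029 handle deg -159.9 266
  z 0.04 0.047 443 c,r [ 0.5491 -0.2038  0.0285] rmax 0.058 handle deg -160.0 270
  z 0.047 0.06 1565 c,r [ 0.5489 -0.204   0.0306] rmax 0.055 handle deg -160.1 266
px [536. 279.] 3284 med [nan nan nan] ztop nan
  z 0.02 0.03 732 c,r [ 0.5525 -0.3855  0.0263] rmax 0.043 handle deg -0.3 288
  z 0.03 0.04 676 c,r [ 0.5385 -0.3855  0.0289] rmax 0.059 handle deg -21.4 703
  z 0.04 0.047 410 c,r [ 0.5365 -0.3888  0.0329] rmax 0.058 handle deg -16.4 701
  z 0.047 0.06 1010 c,r [ 0.5258 -0.3957  0.0443] rmax 0.061 handle deg 15.5 2002
saucer [376. 373.] 3445 rect [ 417.3 -307.9] [ 44.7 117.1] 12.2 circ [ 415.5 -308. ] 59.9 z 0.0064
mat [ 65. 164.] 15292 rect [544.    5.6] [102.4 103.8] 0.2 circ [543.7   5.6] 71.6 z 0.0059
```

View pics/w3.png

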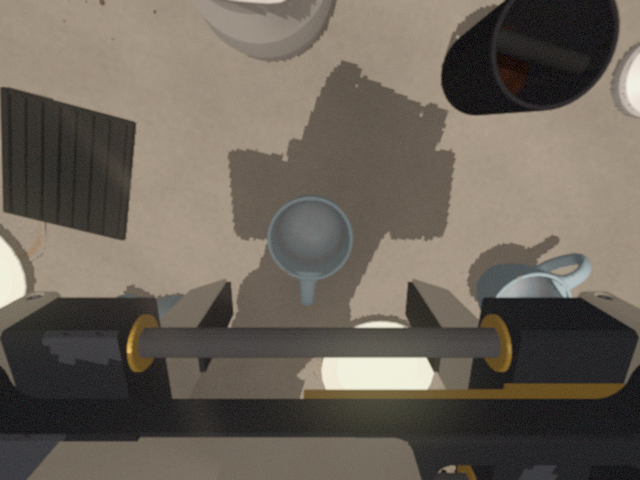

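The cup is seen at (310,238) with its handle at (307,300). I'll pin the handle angle down better.

```bash
cat >> h.py <<'E'
def handle(c,n=2):
    s=readout.observe();M=R.from_rotvec(s["ee_rot"]).as_matrix()
    print("tcp",s["position"].round(4),"tooly deg",np.degrees(np.arctan2(M[1,1],M[0,1])).round(1))
    for _ in range(n):
        im,d,P=cloud("wrist");r=np.hypot(P[...,0]-c[0],P[...,1]-c[1])
        k=(r>.037)&(r<.066)&(P[...,2]>.012)&(P[...,2]<.06)
        a=np.degrees(np.arctan2(P[...,1]-c[1],P[...,0]-c[0]))
        for lo,hi in((.037,.044),(.044,.05),(.05,.056),(.056,.066)):
            q=k&(r>=lo)&(r<hi)
            if q.sum()>4: print(lo,q.sum(),"ang pct",np.percentile(a[q],[5,25,50,75,95]).round(1),"z",np.median(P[q][:,2]).round(3),"px",np.argwhere(q)[:,::-1].mean(0).round())
E
python3 -c "
from h import *
handle((.549,-.204))"
```

```text
tcp [ 0.5445 -0.2128  0.1293] tooly deg -75.4
0.037 119 ang pct [-176.6 -173.1 -169.1 -165.2 -162.2] z 0.053 px [306. 290.]
0.044 83 ang pct [-175.4 -172.6 -169.5 -166.3 -163.1] z 0.052 px [305. 297.]
0.05 49 ang pct [-174.4 -171.9 -168.5 -165.9 -164.1] z 0.049 px [306. 302.]
0.056 9 ang pct [-173.1 -171.8 -168.5 -166.  -164.2] z 0.044 px [306. 304.]
0.037 122 ang pct [-176.2 -172.9 -168.9 -165.3 -161.9] z 0.052 px [306. 290.]
0.044 82 ang pct [-175.  -172.3 -169.2 -165.8 -163.4] z 0.052 px [305. 297.]
0.05 49 ang pct [-174.3 -171.8 -169.1 -166.5 -164.2] z 0.049 px [305. 302.]
0.056 5 ang pct [-173.1 -172.3 -171.5 -168.2 -164.9] z 0.044 px [304. 304.]
```

>>> {"fn": "move_arm", "kwargs": {"series": [[0.006,0.0115,-0.01,0,0,-0.06],[0.006,0.0115,-0.05,0,0,-0.06],[0.006,0.0115,-0.1,0,0,-0.06],[0.006,0.0115,-0.152,0,0,-0.06],[0.006,0.0115,-0.152,0,0,-0.06]]}}

```text
clock: 2.55
position: [0.5462, -0.2032, 0.0119]
ee_rot: [-3.125, -0.302, 0.009]
force: [-0.9, 0.2, -0.4]
width: 1.0
gripper_force: 0.0
```

>>> {"fn": "move_arm", "kwargs": {"series": [[0,0,0,0,0,0],[0,0,0,0,0,0],[0,0,0,0,0,0],[0,0,0,0,0,0],[0,0,0,0,0,0]], "claw": -1, "squeeze": 15}}

```text
clock: 3.05
position: [0.5505, -0.2037, 0.0159]
ee_rot: [3.126, 0.302, 0.004]
force: [-0.7, 0.6, 7.5]
width: 0.671
gripper_force: 15.0
```

>>> {"fn": "move_arm", "kwargs": {"series": [[0,0,0.06,0,0,0],[0,0,0.12,0,0,0],[-0.03,0.06,0.14,0,0,0.14],[-0.08,0.12,0.14,0,0,0.28],[-0.1,0.18,0.14,0,0,0.42]]}}

```text
clock: 3.55
position: [0.4755, -0.0754, 0.1203]
ee_rot: [2.982, 0.983, 0.0]
force: [1.2, 1.5, -1.0]
width: 0.675
gripper_force: 15.0
```

>>> {"fn": "move_arm", "kwargs": {"series": [[-0.03,0.05,0,0,0,0.14],[-0.05,0.11,0,0,0,0.28],[-0.065,0.17,0,0,0,0.42],[-0.065,0.21,0,0,0,0.56],[-0.065,0.21,0,0,0,0.7]]}}

```text
clock: 4.05
position: [0.4284, 0.0868, 0.1205]
ee_rot: [-2.424, -1.998, -0.004]
force: [0.0, -0.8, -0.2]
width: 0.672
gripper_force: 15.0
```

>>> {"fn": "move_arm", "kwargs": {"series": [[0,0,0,0,0,0.14],[0,0,0,0,0,0.197],[0,0,0,0,0,0.197],[0,0,0,0,0,0.197]]}}

```text
clock: 4.45
position: [0.4286, 0.0818, 0.1197]
ee_rot: [2.223, 2.22, 0.0]
force: [0.1, -0.4, -1.2]
width: 0.674
gripper_force: 15.0
```

Run:
```python
from h import *
look("w4")
```

```text
tcp [0.4286 0.0818 0.1197] tooly deg -0.1 tilt [ 0.0001 -0.0001] dq 0.004 j [ 0.21  0.34 -0.64  2.1   0.29  0.78 -0.61]
px [480.  76.] 7715 med [nan nan nan] ztop nan
  z 0.02 0.03 756 c,r [0.6111 0.277  0.1271] rmax 0.132 handle deg -135.7 7676
  z 0.03 0.04 2008 c,r [0.5494 0.2096 0.0343] rmax 0.056 handle deg 165.7 683
  z 0.04 0.047 1052 c,r [0.5435 0.1997 0.0207] rmax 0.024 handle deg 149.4 629
  z 0.047 0.06 3272 c,r [0.5421 0.1994 0.0138] rmax 0.022 handle deg 147.7 600
saucer [319. 187.] 4496 rect [428.9 126.2] [ 39.6 104. ] 89.6 circ [428.8 111.9] 52.0 z 0.0073
mat [308.  14.] 4113 rect [419.9 246.2] [ 18.  102.5] 89.9 circ [419.8 246.7] 51.6 z 0.0054
mat [452. 278.] 3754 rect [542.7  38.2] [ 41.  103.5] 89.9 circ [542.4  39.7] 53.7 z 0.0056
```

View pics/w4.png

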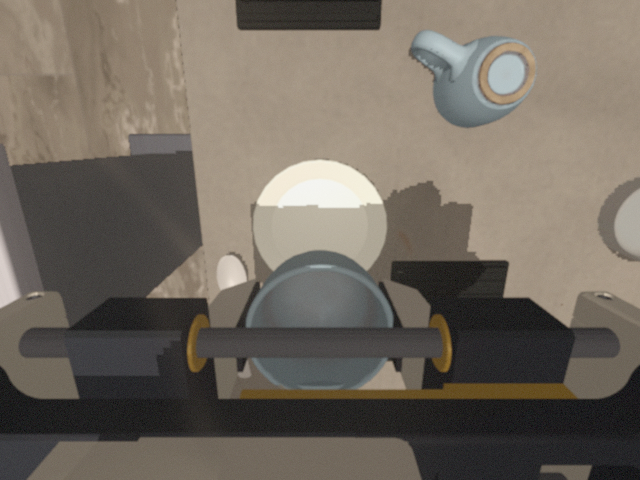

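The picture shows the held cup at (320,325), with the saucer partly in shadow at (320,220) behind it. Dn2 is at (500,75). Next I'll fit the saucer edge and the held cup.

```bash
cat >> h.py <<'E'
def saucer(P,c0):
    "circle through the outer rim edge: outermost raised point per angle"
    x=P[...,0]-c0[0];y=P[...,1]-c0[1];r=np.hypot(x,y);a=np.degrees(np.arctan2(y,x))
    E=[]
    for t in range(-180,180,4):
        k=(a>=t)&(a<t+4)&(r<.075)&(r>.044)&(P[...,2]>.0055)&(P[...,2]<.016)
        if k.sum()>5:
            q=P[k];E.append(q[np.argmax(np.hypot(*(q[:,:2]-c0).T))][:2])
    E=np.array(E);f=fitcirc(E,.0565);g=fitcirc(E);print("saucer edge pts",len(E),"fixed r",f.round(4),"free",g.round(4))
def held(P,tcp,za,zb):
    k=(P[...,2]>za)&(P[...,2]<zb)&(np.hypot(P[...,0]-tcp[0],P[...,1]-tcp[1])<.037)
    print("held rim",k.sum(),fitcirc(P[k][:,:2]).round(4))
E
python3 - <<'E'
from h import *
im,d,P=cloud("wrist");t=readout.observe()["position"]
saucer(P,np.array([.428,.087]))
for a in(.148,.152,.156,.16):held(P,t,a,a+.004)
k=(np.hypot(P[...,0]-t[0],P[...,1]-t[1])<.034);print(np.percentile(P[k][:,2],[90,95,98,99.5]))
E
```

```text
saucer edge pts 66 fixed r [0.4276 0.0894] free [0.4275 0.0902 0.0557]
held rim 1147 [0.4279 0.0838 0.0303]
held rim 2351 [0.4278 0.0834 0.0303]
held rim 953 [0.4278 0.0828 0.0307]
held rim 192 [0.4277 0.0871 0.0333]
[0.2330942  0.23489336 0.23591117 0.23662177]
```

>>> {"fn": "move_arm", "kwargs": {"series": [[0,0.0088,-0.03,0,0,0],[0,0.0088,-0.07,0,0,0],[0,0.0088,-0.11,0,0,0],[0,0.0088,-0.129,0,0,0],[0,0.0088,-0.129,0,0,0]]}}

```text
clock: 5.05
position: [0.4274, 0.0884, 0.0214]
ee_rot: [-2.219, -2.221, 0.004]
force: [0.4, -0.1, -1.1]
width: 0.673
gripper_force: 15.0
```

>>> {"fn": "move_arm", "kwargs": {"series": [[0,0,0,0,0,0],[0,0,0,0,0,0]]}}

```text
clock: 5.25
position: [0.4294, 0.0888, 0.0237]
ee_rot: [2.22, 2.222, 0.002]
force: [-0.1, -0.6, -0.5]
width: 0.668
gripper_force: 15.0
```

>>> {"fn": "move_arm", "kwargs": {"series": [[0,0,-0.003,0,0,0],[0,0,-0.003,0,0,0],[0,0,-0.003,0,0,0]]}}

```text
clock: 5.55
position: [0.4288, 0.0885, 0.0208]
ee_rot: [2.22, 2.222, 0.001]
force: [1.1, -0.7, -1.6]
width: 0.673
gripper_force: 15.0
```

>>> {"fn": "move_arm", "kwargs": {"series": [[0,0,0,0,0,0],[0,0,0,0,0,0],[0,0,0,0,0,0],[0,0,0,0,0,0]], "claw": 1}}

```text
clock: 5.95
position: [0.4287, 0.0886, 0.0206]
ee_rot: [2.22, 2.223, 0.0]
force: [0.4, -0.3, 0.2]
width: 0.962
gripper_force: 0.0
```

>>> {"fn": "move_arm", "kwargs": {"series": [[0,0,0.04,0,0,0],[0,0,0.1,0,0,0],[0,0,0.15,0,0,0],[0,-0.05,0.17,0,0,0],[0,-0.05,0.17,0,0,0]]}}

```text
clock: 6.45
position: [0.4298, 0.047, 0.1499]
ee_rot: [2.223, 2.214, 0.001]
force: [0.4, -0.6, -0.7]
width: 1.0
gripper_force: 0.0
```

Run:
```python
from h import *
look("w5")
im,d,P=cloud("wrist");saucer(P,np.array([.428,.089]));handle((.428,.0895),1)
```

```text
tcp [0.4298 0.047  0.1499] tooly deg -0.2 tilt [ 0.0032 -0.0023] dq 0.107 j [ 0.32  0.29 -0.67  2.08  0.24  0.84 -0.49]
px [467.  35.] 6382 med [nan nan nan] ztop nan
  z 0.02 0.03 662 c,r [0.581  0.2556 0.0916] rmax 0.096 handle deg -128.5 6338
  z 0.03 0.04 1537 c,r [0.5468 0.2068 0.0309] rmax 0.052 handle deg 162.3 294
  z 0.04 0.047 880 c,r [0.5432 0.1992 0.0204] rmax 0.024 handle deg 147.4 294
  z 0.047 0.06 2692 c,r [0.5423 0.1983 0.0137] rmax 0.022 handle deg 144.7 292
px [318. 193.] 6058 med [nan nan nan] ztop nan
  z 0.02 0.03 1125 c,r [0.4278 0.0892 0.0233] rmax 0.026 handle deg -83.4 288
  z 0.03 0.04 715 c,r [0.4279 0.0892 0.0266] rmax 0.028 handle deg -83.6 287
  z 0.04 0.047 381 c,r [0.4278 0.0892 0.0278] rmax 0.029 handle deg -83.4 288
  z 0.047 0.06 1874 c,r [0.428  0.0886 0.0301] rmax 0.058 handle deg -83.7 275
px [308. 376.] 1972 med [nan nan nan] ztop nan
  z 0.02 0.03 126 c,r [ 0.418  -0.1046  0.0292] rmax 0.031 handle deg 85.1 66
  z 0.03 0.04 528 c,r [ 0.4184 -0.1043  0.0266] rmax 0.032 handle deg 85.3 66
  z 0.04 0.047 450 c,r [ 0.4179 -0.1052  0.0236] rmax 0.027 handle deg 85.1 66
  z 0.047 0.06 751 c,r [ 0.4182 -0.1005  0.0148] rmax 0.023 handle deg 83.7 72
saucer [316. 151.] 5159 rect [427.7 110.3] [ 73.9 116. ] 89.0 circ [427.5  90.4] 58.2 z 0.0082
mat [435. 256.] 8565 rect [542.5   7.8] [103.3 101.2] 0.3 circ [542.9   7.6] 71.1 z 0.0056
saucer edge pts 87 fixed r [0.4276 0.0899] free [0.4275 0.09   0.0557]
tcp [0.4287 0.0501 0.1482] tooly deg -0.1
0.037 120 ang pct [-97.3 -93.9 -89.4 -85.9 -82.7] z 0.058 px [320. 246.]
0.044 90 ang pct [-96.1 -93.3 -90.4 -86.6 -83.7] z 0.058 px [320. 252.]
0.05 128 ang pct [-159.8  -93.1  -87.    17.1  138.9] z 0.013 px [315. 218.]
0.056 16 ang pct [-93.9 -91.4 -89.1 -87.7 -34.3] z 0.051 px [318. 254.]
```

View pics/w5.png

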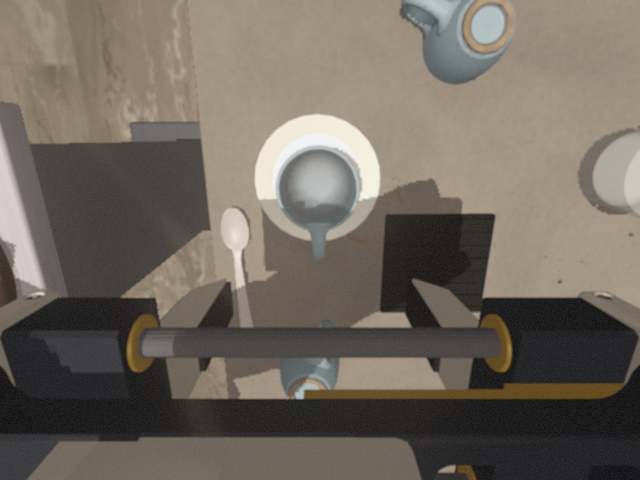

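Cup 1 sits within 1 mm of the saucer centre (saucer rim at (318,178), cup at (318,190)) with its handle at -90°. Now on to the second upright cup.

>>> {"fn": "move_arm", "kwargs": {"series": [[0.144,-0.587,0,0,0,0.1],[0.144,-0.587,0,0,0,0.2],[0.144,-0.587,0,0,0,0.3],[0.144,-0.587,0,0,0,0.4],[0.144,-0.587,0,0,0,0.5]]}}

```text
clock: 7.1
position: [0.4885, -0.1923, 0.1472]
ee_rot: [-1.56, -2.726, -0.001]
force: [1.1, 1.0, -0.6]
width: 1.001
gripper_force: 0.0
```

>>> {"fn": "move_arm", "kwargs": {"series": [[0.06,-0.255,-0.024,0,0,0.092],[0.06,-0.255,-0.024,0,0,0.092],[0.06,-0.255,-0.024,0,0,0.092],[0.06,-0.255,-0.024,0,0,0.092],[0.06,-0.255,-0.024,0,0,0.092]]}}

```text
clock: 7.6
position: [0.5323, -0.3895, 0.1268]
ee_rot: [-1.445, -2.788, 0.003]
force: [-0.7, -1.1, 0.5]
width: 0.995
gripper_force: 0.0
```

>>> {"fn": "move_arm", "kwargs": {"series": [[0,0,0,0,0,0],[0,0,0,0,0,0]]}}

```text
clock: 7.8
position: [0.5338, -0.3805, 0.1293]
ee_rot: [-1.432, -2.795, -0.002]
force: [-0.3, 0.3, 0.4]
width: 1.001
gripper_force: 0.0
```

Run:
```python
from h import *
look()
handle((.536,-.389),2)
```

```text
tcp [ 0.5338 -0.3805  0.1293] tooly deg 35.7 tilt [-0.0006  0.002 ] dq 0.018 j [ 0.93  0.65 -0.62  1.56  0.42  1.06  0.82]
px [321. 267.] 4323 med [nan nan nan] ztop nan
  z 0.02 0.03 789 c,r [ 0.5372 -0.3876  0.0253] rmax 0.052 handle deg -31.0 287
  z 0.03 0.04 632 c,r [ 0.5371 -0.3873  0.0276] rmax 0.058 handle deg -31.3 291
  z 0.04 0.047 477 c,r [ 0.5364 -0.3862  0.0294] rmax 0.058 handle deg -32.0 310
  z 0.047 0.06 1510 c,r [ 0.5374 -0.387   0.0307] rmax 0.055 handle deg -31.9 290
px [155. 255.] 4060 med [nan nan nan] ztop nan
  z 0.02 0.03 353 c,r [ 0.4332 -0.4719  0.029 ] rmax 0.033 handle deg -96.4 22
  z 0.03 0.04 1051 c,r [ 0.43   -0.4694  0.0246] rmax 0.031 handle deg -89.0 28
  z 0.04 0.047 1346 c,r [ 0.4279 -0.4707  0.0194] rmax 0.026 handle deg -86.5 28
  z 0.047 0.06 1177 c,r [ 0.4278 -0.4707  0.0107] rmax 0.019 handle deg -86.3 28
px [212. 386.] 980 med [nan nan nan] ztop nan
  z 0.02 0.03 194 c,r [ 0.5491 -0.5334  0.0224] rmax 0.039 handle deg 107.6 50
  z 0.03 0.04 178 c,r [ 0.5433 -0.5313  0.0217] rmax 0.036 handle deg 105.6 50
  z 0.04 0.047 140 c,r [ 0.5257 -0.5414  0.0138] rmax 0.021 handle deg 97.8 50
  z 0.047 0.06 348 c,r [ 0.5165 -0.5441  0.0117] rmax 0.021 handle deg 90.2 62
saucer [278.  54.] 10784 rect [ 425.5 -280.2] [ 67.3 116.5] 75.2 circ [ 419.3 -303.7] 58.3 z 0.0067
tcp [ 0.5338 -0.3805  0.1297] tooly deg 35.8
0.037 116 ang pct [-37.6 -34.4 -30.7 -26.5 -23.6] z 0.052 px [337. 305.]
0.044 82 ang pct [-36.4 -33.2 -29.6 -26.5 -25.3] z 0.052 px [340. 310.]
0.05 69 ang pct [-35.8 -31.9 -28.1 -26.8 -26.1] z 0.048 px [343. 312.]
0.056 7 ang pct [-34.7 -32.8 -30.8 -28.1 -26.5] z 0.044 px [344. 316.]
0.037 111 ang pct [-38.  -34.5 -30.5 -26.6 -23.4] z 0.052 px [337. 305.]
0.044 89 ang pct [-36.8 -33.2 -29.7 -26.6 -25.3] z 0.052 px [340. 309.]
0.05 69 ang pct [-35.7 -32.5 -28.7 -26.9 -26.2] z 0.048 px [343. 312.]
0.056 6 ang pct [-31.8 -29.7 -28.3 -27.  -26.7] z 0.044 px [346. 315.]
```

Run:
```python
from h import *
import h
z=np.load("w2.npz")
_,_,P=cloud("wrist",z["im"],z["d"],(z["p"],z["r"]))
for c in((.536,-.39),(.5465,-.2075)):
    r=np.hypot(P[...,0]-c[0],P[...,1]-c[1]);a=np.degrees(np.arctan2(P[...,1]-c[1],P[...,0]-c[0]))
    for lo,hi in((.037,.044),(.044,.05),(.05,.056),(.056,.066)):
        q=(r>=lo)&(r<hi)&(P[...,2]>.012)&(P[...,2]<.06);print(lo,q.sum(),np.percentile(a[q],[5,50,95]).round(1),np.median(P[q][:,2]).round(3))
im,d=get_image("wrist");cv2.imwrite("pics/w6.png",cv2.resize(im[180:380,200:460,::-1],None,fx=3,fy=3))
```

```text
0.037 69 [-37.6 -29.5 -23.8] 0.052
0.044 72 [-36.1 -29.2 -25.3] 0.049
0.05 61 [-34.7 -28.6 -26.2] 0.043
0.056 13 [-35.6 -27.9 -26.8] 0.043
0.037 53 [-177.8 -171.1 -163.6] 0.052
0.044 45 [-176.5 -171.3 -165. ] 0.05
0.05 41 [-175.6 -170.7 -165.6] 0.045
0.056 5 [-171.9 -169.6 -167.2] 0.04
```

View pics/w6.png

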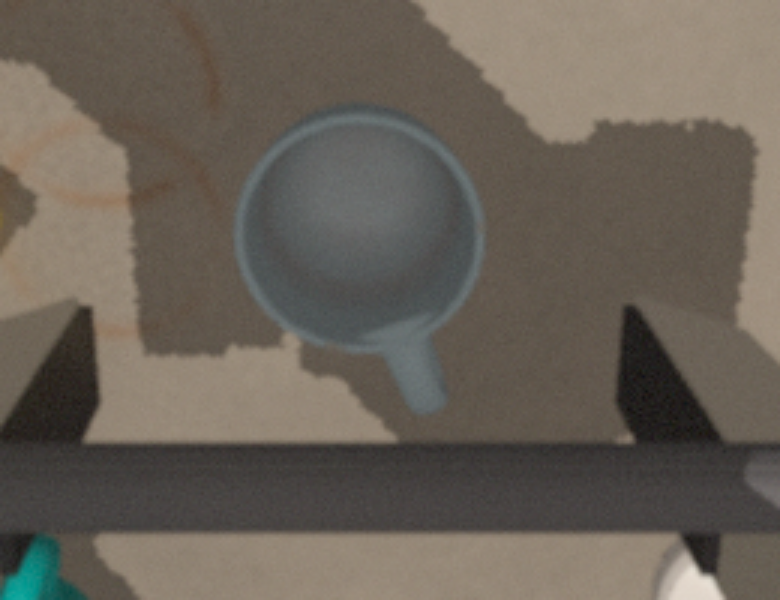

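The crop shows an upright cup, centre (360,230), with the handle to (430,410). That gives about -31° in the world, so the closing axis goes to 59°.

>>> {"fn": "move_arm", "kwargs": {"series": [[0.0045,-0.009,-0.01,0,0,0.14],[0.0045,-0.009,-0.03,0,0,0.28],[0.0045,-0.009,-0.08,0,0,0.388],[0.0045,-0.009,-0.13,0,0,0.388],[0.0045,-0.009,-0.154,0,0,0.388]]}}

```text
clock: 8.5
position: [0.5348, -0.3887, 0.0116]
ee_rot: [-0.841, -3.023, -0.001]
force: [-0.3, 0.8, 0.2]
width: 1.001
gripper_force: 0.0
```

>>> {"fn": "move_arm", "kwargs": {"series": [[0,0,0,0,0,0],[0,0,0,0,0,0],[0,0,0,0,0,0],[0,0,0,0,0,0],[0,0,0,0,0,0]], "claw": -1, "squeeze": 15}}

```text
clock: 9.0
position: [0.5377, -0.3899, 0.0162]
ee_rot: [0.842, 3.024, -0.001]
force: [0.5, 0.7, 6.6]
width: 0.668
gripper_force: 15.0
```

>>> {"fn": "move_arm", "kwargs": {"series": [[0,0,0.06,0,0,0],[0,0,0.12,0,0,0],[-0.05,0.04,0.139,0,0,-0.14],[-0.1,0.08,0.139,0,0,-0.28],[-0.158,0.109,0.139,0,0,-0.42]]}}

```text
clock: 9.5
position: [0.4179, -0.3061, 0.1198]
ee_rot: [1.488, 2.764, 0.001]
force: [0.2, 1.3, -0.5]
width: 0.669
gripper_force: 15.0
```

>>> {"fn": "move_arm", "kwargs": {"series": [[0,0,0,0,0,-0.14],[0,0,0,0,0,-0.28],[0,0,0,0,0,-0.42],[0,0,0,0,0,-0.563],[0,0,0,0,0,-0.563]]}}

```text
clock: 10.0
position: [0.4182, -0.3079, 0.1193]
ee_rot: [2.225, 2.216, -0.001]
force: [-0.5, 0.4, -1.8]
width: 0.673
gripper_force: 15.0
```

>>> {"fn": "move_arm", "kwargs": {"series": [[0,0,0,0,0,0],[0,0,0,0,0,0]]}}

```text
clock: 10.2
position: [0.418, -0.308, 0.1189]
ee_rot: [2.22, 2.223, -0.0]
force: [-0.6, 0.3, -0.6]
width: 0.665
gripper_force: 15.0
```

```bash
cat >> h.py <<'E'
def place(c0):
    s=readout.observe();t=s["position"];M=R.from_rotvec(s["ee_rot"]).as_matrix()
    print("tcp",t.round(4),"tooly",np.degrees(np.arctan2(M[1,1],M[0,1])).round(1),"dq",abs(s["dq"]).max().round(3))
    _,_,P=cloud("wrist");saucer(P,np.array(c0))
    for a in(.148,.152,.156): held(P,t,a,a+.004)
E
python3 -c "
from h import *
place((.419,-.308))"
```

```text
tcp [ 0.418  -0.308   0.1189] tooly 0.1 dq 0.013
saucer edge pts 64 fixed r [ 0.4214 -0.305 ] free [ 0.4215 -0.3043  0.0558]
held rim 1186 [ 0.4173 -0.3064  0.0303]
held rim 2399 [ 0.4172 -0.3069  0.0304]
held rim 708 [ 0.416  -0.3091  0.0323]
```

>>> {"fn": "move_arm", "kwargs": {"series": [[0.0056,0.0027,-0.03,0,0,0],[0.0056,0.0027,-0.07,0,0,0],[0.0056,0.0027,-0.11,0,0,0],[0.0056,0.0027,-0.13,0,0,0],[0.0056,0.0027,-0.13,0,0,0]]}}

```text
clock: 10.75
position: [0.4219, -0.3052, 0.0196]
ee_rot: [-2.219, -2.22, -0.001]
force: [-0.3, -0.6, -1.9]
width: 0.672
gripper_force: 15.0
```

>>> {"fn": "move_arm", "kwargs": {"series": [[0,0,0,0,0,0],[0,0,0,0,0,0]]}}

```text
clock: 10.95
position: [0.4224, -0.3062, 0.0218]
ee_rot: [2.223, 2.219, 0.0]
force: [0.5, 0.2, -0.6]
width: 0.67
gripper_force: 15.0
```

>>> {"fn": "move_arm", "kwargs": {"series": [[0,0,-0.0015,0,0,0],[0,0,-0.0015,0,0,0]]}}

```text
clock: 11.15
position: [0.4223, -0.3062, 0.0206]
ee_rot: [2.223, 2.219, -0.0]
force: [0.0, -0.3, -1.6]
width: 0.671
gripper_force: 15.0
```

>>> {"fn": "move_arm", "kwargs": {"series": [[0,0,0,0,0,0],[0,0,0,0,0,0],[0,0,0,0,0,0],[0,0,0,0,0,0]], "claw": 1}}

```text
clock: 11.55
position: [0.4223, -0.306, 0.0203]
ee_rot: [2.223, 2.219, 0.0]
force: [0.0, 0.4, 1.6]
width: 0.967
gripper_force: 0.0
```

>>> {"fn": "move_arm", "kwargs": {"series": [[0,0,0.04,0,0,0],[0,0,0.1,0,0,0],[0,0,0.15,0,0,0],[0,-0.05,0.17,0,0,0],[0,-0.05,0.17,0,0,0]]}}

```text
clock: 12.05
position: [0.4228, -0.349, 0.1504]
ee_rot: [2.224, 2.209, -0.002]
force: [-1.4, 0.0, -0.4]
width: 0.998
gripper_force: 0.0
```

Run:
```python
from h import *
look()
im,d,P=cloud("wrist");saucer(P,np.array([.421,-.305]));handle((.4215,-.305),1)
```

```text
tcp [ 0.4228 -0.349   0.1504] tooly deg -0.4 tilt [ 0.0038 -0.0056] dq 0.089 j [ 0.98  0.44 -0.52  1.83  0.27  0.94  0.33]
px [319. 191.] 6069 med [nan nan nan] ztop nan
  z 0.02 0.03 1121 c,r [ 0.4216 -0.305   0.0233] rmax 0.026 handle deg -82.9 280
  z 0.03 0.04 728 c,r [ 0.4215 -0.3051  0.0265] rmax 0.028 handle deg -82.8 280
  z 0.04 0.047 386 c,r [ 0.4215 -0.3051  0.0278] rmax 0.029 handle deg -82.7 281
  z 0.047 0.06 1864 c,r [ 0.4217 -0.3056  0.0301] rmax 0.057 handle deg -83.8 268
px [323. 368.] 931 med [nan nan nan] ztop nan
  z 0.03 0.04 77 c,r [ 0.4256 -0.4742  0.0248] rmax 0.029 handle deg -74.3 64
  z 0.04 0.047 243 c,r [ 0.4265 -0.4707  0.0192] rmax 0.024 handle deg -76.3 64
  z 0.047 0.06 542 c,r [ 0.4266 -0.4738  0.0098] rmax 0.018 handle deg -76.4 62
saucer [329. 138.] 3444 rect [ 433.3 -269.8] [ 41.5 105.7] 70.6 circ [ 427.6 -286. ] 52.9 z 0.0082
saucer edge pts 86 fixed r [ 0.4214 -0.3044] free [ 0.4214 -0.3042  0.0557]
tcp [ 0.422  -0.3444  0.1478] tooly deg -0.2
0.037 121 ang pct [-96.6 -93.3 -88.8 -85.3 -81.9] z 0.058 px [320. 246.]
0.044 87 ang pct [-95.3 -92.7 -88.9 -86.  -83.2] z 0.058 px [321. 254.]
0.05 136 ang pct [-144.6  -91.   -84.7   63.4  148.9] z 0.013 px [318. 207.]
0.056 16 ang pct [-92.6 -90.9 -87.8 -86.4 -84.7] z 0.051 px [322. 262.]
```

Cup 2 is centred within 1 mm with its handle at -89°. On to the first upside-down cup.

>>> {"fn": "move_arm", "kwargs": {"series": [[-0.008,0.318,0,0,0,-0.1],[-0.008,0.318,0,0,0,-0.2],[-0.008,0.318,-0.024,0,0,-0.3],[-0.008,0.318,-0.024,0,0,-0.4],[-0.008,0.318,-0.024,0,0,-0.45]]}}

```text
clock: 12.7
position: [0.4148, -0.1013, 0.1289]
ee_rot: [-2.68, -1.637, 0.001]
force: [1.1, 0.6, 0.2]
width: 0.996
gripper_force: 0.0
```

>>> {"fn": "move_arm", "kwargs": {"series": [[0,0,0,0,0,0],[0,0,0,0,0,0],[0,0,0,0,0,0]]}}

```text
clock: 13.0
position: [0.4159, -0.1055, 0.1294]
ee_rot: [-2.68, -1.639, 0.001]
force: [0.3, -1.0, -0.4]
width: 1.001
gripper_force: 0.0
```

Run:
```python
from h import *
look("w7");handle((.4175,-.105),1)
```

```text
tcp [ 0.4159 -0.1055  0.1294] tooly deg -27.1 tilt [-0.0008 -0.0001] dq 0.018 j [ 0.56  0.29 -0.52  2.12  0.2   0.78 -0.56]
px [211.  22.] 2991 med [nan nan nan] ztop nan
  z 0.02 0.03 272 c,r [0.4313 0.0839 0.0264] rmax 0.038 handle deg -93.8 536
  z 0.03 0.04 227 c,r [0.4278 0.0845 0.0259] rmax 0.05 handle deg -89.3 554
  z 0.04 0.047 157 c,r [0.4215 0.0514 0.0226] rmax 0.041 handle deg 120.4 22
  z 0.047 0.06 1933 c,r [0.4039 0.0436 0.0265] rmax 0.043 handle deg 74.0 367
px [322. 229.] 4911 med [nan nan nan] ztop nan
  z 0.02 0.03 327 c,r [ 0.431  -0.0745  0.0248] rmax 0.053 handle deg -110.4 897
  z 0.03 0.04 1292 c,r [ 0.4208 -0.0973  0.0255] rmax 0.049 handle deg 63.5 296
  z 0.04 0.047 562 c,r [ 0.4177 -0.1047  0.0234] rmax 0.027 handle deg 68.8 426
  z 0.047 0.06 2473 c,r [ 0.4185 -0.1032  0.0153] rmax 0.024 handle deg 68.7 408
saucer [185.  44.] 3786 rect [393.9  67.7] [30.7 91.8] 35.6 circ [400.9  72.7] 45.9 z 0.008
saucer [180. 140.] 2622 rect [353.3   1.1] [ 25.3 134.1] 5.4 circ [352.   1.] 67.1 z 0.0052
mat [403.  49.] 14307 rect [543.1   4.1] [ 98.4 103.1] 90.0 circ [542.9   4.3] 70.6 z 0.0057
tcp [ 0.4161 -0.1059  0.1294] tooly deg -27.2
0.037 159 ang pct [61.2 65.3 69.2 73.8 77.3] z 0.037 px [315. 191.]
0.044 137 ang pct [62.3 65.2 69.3 73.1 76.3] z 0.035 px [315. 182.]
0.05 140 ang pct [63.2 65.7 69.1 72.6 75.3] z 0.033 px [314. 174.]
0.056 114 ang pct [63.9 66.8 69.2 72.1 74.6] z 0.028 px [313. 166.]
```

View pics/w7.png

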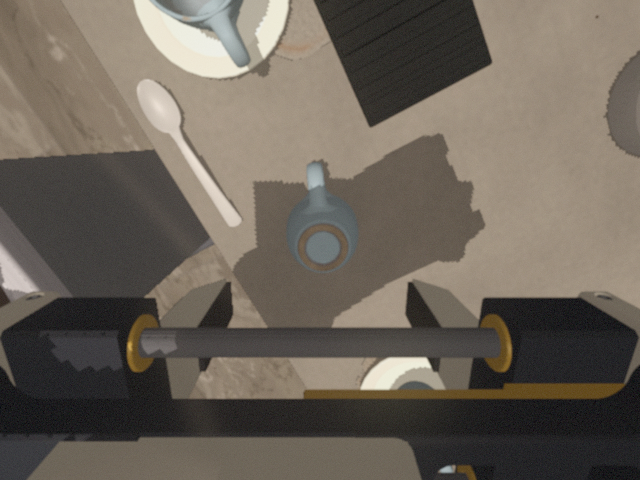

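Dn1 is at (322,232), foot at (322,248), handle toward (315,165), so about 69°. The spoon tip at (238,222) is close to the left finger, so I'll open a little less and yaw slightly away.

>>> {"fn": "move_arm", "kwargs": {"series": [[0.0027,0.0023,-0.02,0,0,0.1],[0.0027,0.0023,-0.06,0,0,0.17],[0.0027,0.0023,-0.11,0,0,0.17],[0.0027,0.0023,-0.15,0,0,0.17],[0.0027,0.0023,-0.165,0,0,0.17]], "claw": 0.74}}

```text
clock: 13.6
position: [0.4167, -0.104, 0.0037]
ee_rot: [-2.523, -1.867, 0.004]
force: [0.5, 0.2, 0.0]
width: 0.868
gripper_force: 0.0
```

>>> {"fn": "move_arm", "kwargs": {"series": [[0,0,0,0,0,0],[0,0,0,0,0,0],[0,0,0,0,0,0],[0,0,0,0,0,0],[0,0,0,0,0,0]], "claw": -1, "squeeze": 15}}

```text
clock: 14.1
position: [0.4192, -0.1035, 0.0069]
ee_rot: [2.523, 1.869, 0.002]
force: [0.9, -0.7, 5.9]
width: 0.661
gripper_force: 15.2
```

>>> {"fn": "move_arm", "kwargs": {"series": [[0,0,0.06,0,0,0],[0.02,0.02,0.12,0,0,0],[0.07,0.06,0.15,0,0,0],[0.12,0.1,0.15,0,0,0],[0.165,0.145,0.15,0,0,0]]}}

```text
clock: 14.6
position: [0.5443, 0.0057, 0.1201]
ee_rot: [2.524, 1.866, 0.003]
force: [0.5, -0.4, -1.5]
width: 0.659
gripper_force: 14.9
```

>>> {"fn": "move_arm", "kwargs": {"series": [[0,0,0,0,0,0],[0,0,0,0,0,0],[0,0,0,0,0,0]]}}

```text
clock: 14.9
position: [0.541, 0.0046, 0.1181]
ee_rot: [-2.524, -1.87, 0.003]
force: [-0.3, -0.2, -1.4]
width: 0.66
gripper_force: 14.9
```

```bash
cat >> h.py <<'E'
def mat(c0,tcp=None):
    s=readout.observe();t=s["position"];im,_,P=cloud("wrist");g=im.astype(int).sum(-1)
    print("tcp",t.round(4),"dq",abs(s["dq"]).max().round(3))
    k=(g<240)&(P[...,2]>.0025)&(P[...,2]<.014)&(abs(P[...,0]-c0[0])<.065)&(abs(P[...,1]-c0[1])<.065)
    n,l,st,c=cv2.connectedComponentsWithStats(k.astype(np.uint8))
    for i in range(1,n):
        if st[i,4]>200: Q=P[l==i];print("mat part",st[i,4],"x",np.percentile(Q[:,0],[.5,99.5]).round(4),"y",np.percentile(Q[:,1],[.5,99.5]).round(4))
    b=t[2]
    for za,zb in((.015,.025),(.025,.032),(.032,.04),(.04,.05)): held(P,t,b+za,b+zb)
E
python3 -c "
from h import *
mat((.543,.0045))"
```

```text
tcp [0.541  0.0046 0.1181] dq 0.015
mat part 8074 x [0.4925 0.5947] y [-0.0428  0.0576]
held rim 1560 [0.5393 0.0023 0.0307]
held rim 2683 [0.5407 0.0053 0.0272]
held rim 2427 [ 0.5367 -0.0079  0.0346]
held rim 5219 [0.5406 0.0063 0.0168]
```

>>> {"fn": "move_arm", "kwargs": {"series": [[0.004,0.001,-0.03,0,0,0],[0.004,0.001,-0.08,0,0,0],[0.004,0.001,-0.12,0,0,0],[0.004,0.001,-0.136,0,0,0],[0.004,0.001,-0.136,0,0,0]]}}

```text
clock: 15.45
position: [0.5438, 0.0053, 0.0155]
ee_rot: [-2.524, -1.869, 0.004]
force: [0.1, 0.2, -1.1]
width: 0.661
gripper_force: 14.9
```

>>> {"fn": "move_arm", "kwargs": {"series": [[0,0,0,0,0,0],[0,0,0,0,0,0]]}}

```text
clock: 15.65
position: [0.546, 0.0062, 0.0178]
ee_rot: [2.523, 1.869, 0.003]
force: [-0.3, 0.2, -1.9]
width: 0.661
gripper_force: 14.9
```

>>> {"fn": "move_arm", "kwargs": {"series": [[-0.002,0,-0.0035,0,0,0],[-0.002,0,-0.0035,0,0,0],[-0.002,0,-0.0035,0,0,0]]}}

```text
clock: 15.95
position: [0.5436, 0.0062, 0.0141]
ee_rot: [2.524, 1.871, 0.0]
force: [-0.3, 0.5, -2.7]
width: 0.661
gripper_force: 14.9
```

>>> {"fn": "move_arm", "kwargs": {"series": [[0,0,0,0,0,0],[0,0,0,0,0,0],[0,0,0,0,0,0],[0,0,0,0,0,0]], "claw": 1}}

```text
clock: 16.35
position: [0.5436, 0.0063, 0.0139]
ee_rot: [2.524, 1.871, 0.0]
force: [-0.2, 0.2, 0.6]
width: 0.96
gripper_force: 0.0
```

>>> {"fn": "move_arm", "kwargs": {"series": [[0,0,0.04,0,0,0],[0,0,0.1,0,0,0],[0,0,0.15,0,0,0],[0,0,0.17,0,0,0],[0,0,0.17,0,0,0]]}}

```text
clock: 16.85
position: [0.5452, 0.0065, 0.144]
ee_rot: [2.522, 1.869, 0.006]
force: [-0.3, -0.0, -0.4]
width: 0.999
gripper_force: 0.0
```

>>> {"fn": "move_arm", "kwargs": {"series": [[0,0,0,0,0,0],[0,0,0,0,0,0]]}}

```text
clock: 17.05
position: [0.5427, 0.006, 0.1401]
ee_rot: [-2.523, -1.87, 0.003]
force: [-0.3, -0.1, 1.5]
width: 1.002
gripper_force: 0.0
```

Run:
```python
from h import *
look("w8");mat((.5436,.0058))
```

```text
tcp [0.5427 0.006  0.1401] tooly deg -16.9 tilt [-0.002  -0.0002] dq 0.006 j [ 0.3   0.46 -0.56  1.84  0.3   0.93 -0.68]
px [248.  13.] 1867 med [nan nan nan] ztop nan
  z 0.02 0.03 574 c,r [0.5443 0.2009 0.0282] rmax 0.03 handle deg nan 0
  z 0.03 0.04 615 c,r [0.5448 0.2026 0.0272] rmax 0.03 handle deg nan 0
  z 0.04 0.047 244 c,r [ -54.1777 -185.7303  193.7949] rmax 193.798 handle deg 73.6 1857
px [144. 191.] 7822 med [nan nan nan] ztop nan
  z 0.02 0.03 1181 c,r [0.4299 0.0885 0.0251] rmax 0.046 handle deg -94.8 567
  z 0.03 0.04 1246 c,r [0.4298 0.0877 0.0286] rmax 0.056 handle deg -94.9 542
  z 0.04 0.047 800 c,r [0.4294 0.0887 0.0293] rmax 0.059 handle deg -94.1 577
  z 0.047 0.06 2850 c,r [0.4291 0.0882 0.0305] rmax 0.058 handle deg -93.9 556
px [321. 231.] 4948 med [nan nan nan] ztop nan
  z 0.02 0.03 224 c,r [0.5425 0.0063 0.0296] rmax 0.058 handle deg 66.7 407
  z 0.03 0.04 400 c,r [0.5528 0.0335 0.0258] rmax 0.051 handle deg -107.7 685
  z 0.04 0.047 1038 c,r [0.5451 0.0143 0.0249] rmax 0.046 handle deg 53.2 248
  z 0.047 0.06 2354 c,r [0.5434 0.0103 0.0169] rmax 0.031 ha
[... 316 characters left out ...]
Mean of empty slice.
  x0=X.mean(0)
  ret = um.true_divide(
Traceback (most recent call last):
  File "h.py", line 89, in mat
    for za,zb in((.015,.025),(.025,.032),(.032,.04),(.04,.05)): held(P,t,b+za,b+zb)
                                                                ~~~~^^^^^^^^^^^^^^^
  File "h.py", line 75, in held
    print("held rim",k.sum(),fitcirc(P[k][:,:2]).round(4))
                             ~~~~~~~^^^^^^^^^^^^
  File "h.py", line 20, in fitcirc
    return least_squares(f,[*x0,.03] if r is None else x0,loss="soft_l1",f_scale=.001).x
           ~~~~~~~~~~~~~^^^^^^^^^^^^^^^^^^^^^^^^^^^^^^^^^^^^^^^^^^^^^^^^^^^^^^^^^^^^^^
ValueError: Initial guess is outside of provided bounds
```

View pics/w8.png

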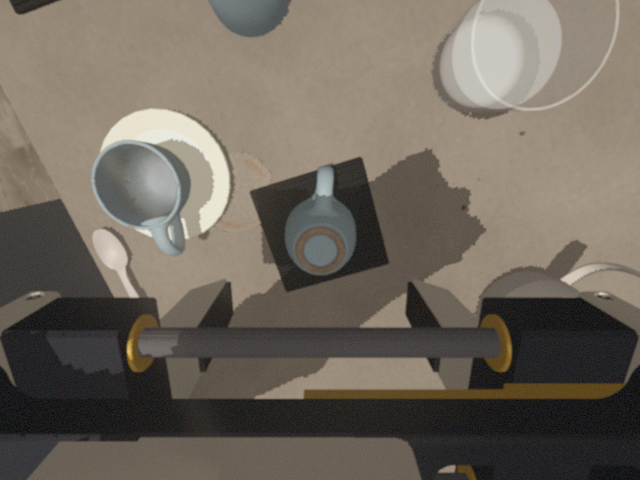

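Cup 3 is centred on its mat (cup (321,232), mat centre about (320,224), i.e. within about 1 mm). Now the last cup.

>>> {"fn": "move_arm", "kwargs": {"series": [[0,0.06,0,0,0,0.14],[0,0.12,0,0,0,0.28],[0,0.18,0,0,0,0.42],[0,0.24,0,0,0,0.56],[0,0.257,-0.012,0,0,0.7]]}}

```text
clock: 17.65
position: [0.5426, 0.2058, 0.133]
ee_rot: [-1.669, -2.66, -0.007]
force: [0.2, 0.3, 0.7]
width: 1.003
gripper_force: 0.0
```

>>> {"fn": "move_arm", "kwargs": {"series": [[0,0,0,0,0,0.14],[0,0,0,0,0,0.28],[0,0,0,0,0,0.42],[0,0,0,0,0,0.467],[0,0,0,0,0,0.467]]}}

```text
clock: 18.15
position: [0.5431, 0.1988, 0.1313]
ee_rot: [-0.993, -2.979, 0.001]
force: [-0.7, -0.3, 0.6]
width: 0.996
gripper_force: 0.0
```

>>> {"fn": "move_arm", "kwargs": {"series": [[0,0,0,0,0,0],[0,0,0,0,0,0]]}}

```text
clock: 18.35
position: [0.5434, 0.199, 0.132]
ee_rot: [-0.996, -2.979, 0.0]
force: [0.3, 0.2, 0.5]
width: 0.999
gripper_force: 0.0
```

Run:
```python
from h import *
look("w9");handle((.543,.1995),1)
```

```text
tcp [0.5434 0.199  0.132 ] tooly deg 53.0 tilt [-0.0004 -0.0001] dq 0.007 j [ 0.13  0.61 -0.85  1.75  0.53  1.03  0.01]
px [578.  20.] 3278 med [nan nan nan] ztop nan
  z 0.02 0.03 561 c,r [0.5136 0.4492 0.0267] rmax 0.028 handle deg 40.1 41
  z 0.03 0.04 567 c,r [0.5136 0.4494 0.0269] rmax 0.028 handle deg 40.0 41
  z 0.04 0.047 401 c,r [0.5135 0.4496 0.0271] rmax 0.028 handle deg 39.7 41
  z 0.047 0.06 788 c,r [0.5133 0.4499 0.0272] rmax 0.029 handle deg 39.3 41
px [523. 110.] 3427 med [nan nan nan] ztop nan
  z 0.02 0.03 468 c,r [0.5585 0.3893 0.0269] rmax 0.028 handle deg 15.2 14
  z 0.03 0.04 536 c,r [0.5585 0.3894 0.0269] rmax 0.028 handle deg 15.1 14
  z 0.04 0.047 414 c,r [0.5587 0.3896 0.0271] rmax 0.028 handle deg 14.9 14
  z 0.047 0.06 936 c,r [0.5586 0.3894 0.0267] rmax 0.028 handle deg 15.1 14
px [321. 232.] 4218 med [nan nan nan] ztop nan
  z 0.02 0.03 342 c,r [0.5182 0.2162 0.0239] rmax 0.051 handle deg -27.3 514
  z 0.03 0.04 1153 c,r [0.539  0.203  0.0238] rmax 0.048 handle deg 149.1 250
  z 0.04 0.047 547 c,r [0.5443 0.2    0.0211] rmax 0.024 handle deg 150.7 323
  
[... 255 characters left out ...]
057 handle deg -85.0 318
  z 0.04 0.047 941 c,r [0.429  0.0908 0.0294] rmax 0.059 handle deg -85.1 321
  z 0.047 0.06 2875 c,r [0.429  0.0903 0.0304] rmax 0.056 handle deg -85.0 312
saucer [151. 188.] 6006 rect [429.2  98.5] [ 94.9 113. ] 72.8 circ [425.4  90.3] 58.0 z 0.0083
mat [317.  52.] 15629 rect [420.1 289.5] [103.2 102.9] 0.1 circ [420.5 289.3] 71.6 z 0.0058
tcp [0.5435 0.199  0.1321] tooly deg 53.1
0.037 143 ang pct [142.3 145.6 150.  154.1 157.8] z 0.034 px [314. 193.]
0.044 127 ang pct [143.4 146.3 150.1 153.9 156.8] z 0.032 px [313. 185.]
0.05 130 ang pct [144.5 147.  150.1 153.3 155.8] z 0.029 px [312. 176.]
0.056 31 ang pct [146.1 148.1 149.7 152.5 154.7] z 0.022 px [311. 171.]
```

View pics/w9.png

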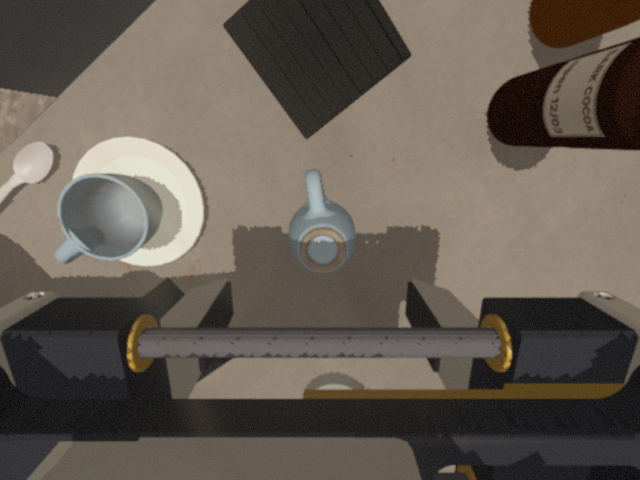

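The last cup is at (322,232) with its handle toward (312,172), about 150°. Mat 2 is visible at (317,52).

>>> {"fn": "move_arm", "kwargs": {"series": [[0,0.0013,-0.02,0,0,0.117],[0,0.0013,-0.06,0,0,0.117],[0,0.0013,-0.11,0,0,0.117],[0,0.0013,-0.15,0,0,0.117],[0,0.0013,-0.168,0,0,0.117]]}}

```text
clock: 18.95
position: [0.5423, 0.1991, 0.0038]
ee_rot: [-0.81, -3.033, 0.004]
force: [-0.0, 0.0, 0.4]
width: 1.002
gripper_force: 0.0
```

>>> {"fn": "move_arm", "kwargs": {"series": [[0,0,0,0,0,0],[0,0,0,0,0,0],[0,0,0,0,0,0],[0,0,0,0,0,0],[0,0,0,0,0,0]], "claw": -1, "squeeze": 15}}

```text
clock: 19.45
position: [0.5442, 0.2003, 0.0073]
ee_rot: [0.81, 3.034, 0.002]
force: [-0.1, -0.2, 1.4]
width: 0.618
gripper_force: 15.5
```

>>> {"fn": "move_arm", "kwargs": {"series": [[0,0,0.06,0,0,0],[-0.02,0.02,0.12,0,0,0],[-0.07,0.05,0.15,0,0,0],[-0.12,0.09,0.15,0,0,0],[-0.165,0.119,0.15,0,0,0]]}}

```text
clock: 19.95
position: [0.4184, 0.2911, 0.1203]
ee_rot: [0.809, 3.034, 0.004]
force: [0.6, 0.3, -2.0]
width: 0.616
gripper_force: 14.8
```

>>> {"fn": "move_arm", "kwargs": {"series": [[0,0,0,0,0,0],[0,0,0,0,0,0],[0,0,0,0,0,0]]}}

```text
clock: 20.25
position: [0.4207, 0.2885, 0.1188]
ee_rot: [0.811, 3.034, -0.001]
force: [1.2, -0.4, -1.1]
width: 0.617
gripper_force: 14.8
```

```bash
python3 -c "
from h import *
mat((.4203,.2894))"
```

```text
tcp [0.4207 0.2885 0.1188] dq 0.012
mat part 8392 x [0.3687 0.4695] y [0.2391 0.3407]
held rim 1622 [0.4216 0.287  0.0287]
held rim 2672 [0.4195 0.2883 0.0255]
held rim 2441 [0.4384 0.2778 0.0404]
held rim 3798 [0.4185 0.2891 0.0154]
```

>>> {"fn": "move_arm", "kwargs": {"series": [[0,0.0015,-0.03,0,0,0],[0,0.0015,-0.08,0,0,0],[0,0.0015,-0.12,0,0,0],[0,0.0015,-0.137,0,0,0],[0,0.0015,-0.137,0,0,0]]}}

```text
clock: 20.8
position: [0.4198, 0.2892, 0.0147]
ee_rot: [-0.811, -3.033, 0.003]
force: [-0.2, -1.0, -0.8]
width: 0.623
gripper_force: 14.8
```

>>> {"fn": "move_arm", "kwargs": {"series": [[0,0,0,0,0,0],[0,0,0,0,0,0]]}}

```text
clock: 21.0
position: [0.4206, 0.2908, 0.0169]
ee_rot: [0.81, 3.034, 0.002]
force: [0.2, 0.3, -0.3]
width: 0.62
gripper_force: 14.8
```

>>> {"fn": "move_arm", "kwargs": {"series": [[0,-0.001,-0.003,0,0,0],[0,-0.001,-0.003,0,0,0],[0,-0.001,-0.003,0,0,0]]}}

```text
clock: 21.3
position: [0.4199, 0.2896, 0.0141]
ee_rot: [0.81, 3.035, 0.0]
force: [0.3, 0.2, -2.2]
width: 0.619
gripper_force: 14.8
```

>>> {"fn": "move_arm", "kwargs": {"series": [[0,0,0,0,0,0],[0,0,0,0,0,0],[0,0,0,0,0,0],[0,0,0,0,0,0]], "claw": 1}}

```text
clock: 21.7
position: [0.4198, 0.2897, 0.0139]
ee_rot: [0.81, 3.035, 0.0]
force: [0.1, 1.3, 0.3]
width: 0.921
gripper_force: 0.0
```

>>> {"fn": "move_arm", "kwargs": {"series": [[0,0,0.04,0,0,0],[0,0,0.1,0,0,0],[0,0,0.15,0,0,0],[0,0,0.2,0,0,0],[0,0,0.2,0,0,0]]}}

```text
clock: 22.2
position: [0.4214, 0.292, 0.1684]
ee_rot: [0.808, 3.031, 0.009]
force: [-0.1, 0.1, -0.5]
width: 0.997
gripper_force: 0.0
```

>>> {"fn": "move_arm", "kwargs": {"series": [[0,0,0,0,0,0],[0,0,0,0,0,0],[0,0,0,0,0,0]]}}

```text
clock: 22.5
position: [0.4192, 0.289, 0.1625]
ee_rot: [-0.809, -3.034, 0.003]
force: [-1.0, -0.9, 0.1]
width: 1.0
gripper_force: 0.0
```

Run:
```python
from h import *
look("w10")
im,_=get_image("scene");cv2.imwrite("pics/s2.png",im[160:460,130:530,::-1])
```

```text
tcp [0.4192 0.289  0.1625] tooly deg 60.1 tilt [-0.0019 -0.0013] dq 0.005 j [-0.01  0.49 -0.95  1.88  0.47  1.02 -0.11]
px [574. 138.] 10171 med [nan nan nan] ztop nan
  z 0.02 0.03 734 c,r [0.4692 0.7404 0.2435] rmax 0.253 handle deg -94.6 10124
  z 0.03 0.04 1282 c,r [0.466  0.7243 0.2277] rmax 0.234 handle deg -94.1 10124
  z 0.04 0.047 1139 c,r [0.4688 0.6016 0.1072] rmax 0.116 handle deg -100.7 10124
  z 0.047 0.06 2324 c,r [0.4699 0.611  0.1154] rmax 0.124 handle deg -100.4 10124
px [450.  91.] 4925 med [nan nan nan] ztop nan
  z 0.02 0.03 261 c,r [0.3687 0.4393 0.0288] rmax 0.029 handle deg 65.9 47
  z 0.03 0.04 2470 c,r [0.3687 0.4387 0.0237] rmax 0.029 handle deg 65.1 50
  z 0.04 0.047 1183 c,r [0.3688 0.4405 0.0158] rmax 0.027 handle deg 69.0 39
  z 0.047 0.06 729 c,r [0.3684 0.438  0.0075] rmax 0.011 handle deg 63.9 53
px [321. 226.] 3711 med [nan nan nan] ztop nan
  z 0.02 0.03 175 c,r [0.4185 0.2889 0.0277] rmax 0.056 handle deg 150.4 253
  z 0.03 0.04 401 c,r [0.3965 0.3023 0.025 ] rmax 0.048 handle deg -23.9 265
  z 0.04 0.047 789 c,r [0.4148 0.291  0.024 ] rmax 0.047 handle deg 147.5 215
  z 0.047 0.06 2124 c,r [0.4171 0.2899 0.0155] rmax 0.026 handle deg 150.5 239
px [506. 260.] 4772 med [nan nan nan] ztop nan
  z 0.02 0.03 764 c,r [0.5263 0.4291 0.0363] rmax 0.061 handle deg -132.1 1472
  z 0.03 0.04 801 c,r [0.5258 0.4289 0.0358] rmax 0.06 handle deg -128.7 1441
  z 0.04 0.047 598 c,r [0.5253 0.4297 0.0359] rmax 0.061 handle deg -120.8 1424
  z 0.047 0.06 1224 c,r [0.5247 0.4316 0.0352] rmax 0.062 handle deg -106.9 1382
mat [322. 222.] 6677 rect [420.  289.2] [103.2 103.7] 0.1 circ [420.1 289.3] 71.9 z 0.0056
```

View pics/w10.png

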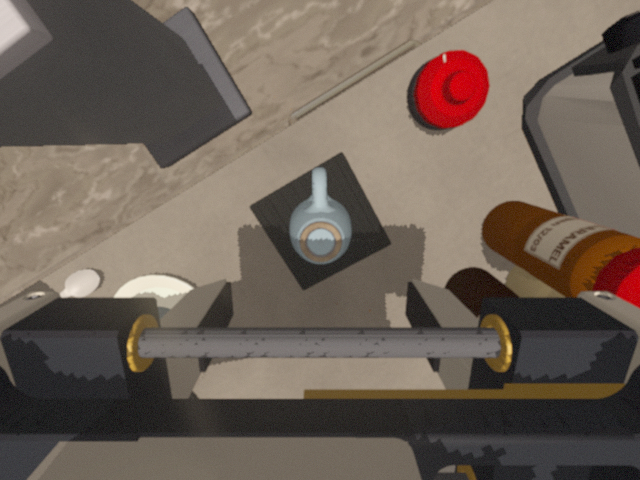

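View pics/s2.png

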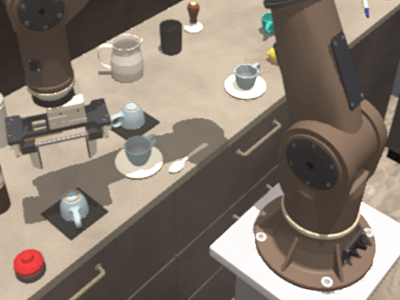

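The pictures show all four cups placed: two upright on the saucers with handles right, and two upside down on the mats. The last cup is at (320,232), within about 1 mm of its mat centre. The gripper is clear, so I'll hand in.

```bash
python3 -c "
from cell import ticket
print(ticket.sign_off())"
```

```text
the job is handed in; nothing more can be done
None
```

I handed the job in at about 22.6 s: both upright cups are on the saucers with handles pointing right, both upside-down cups are on the mats, and each measured within about 2 mm of centre; sign-off returned no verdict.

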